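# Lay out two mounting-press charges on their loading stands

### The job

Build the two charges for the mounting press, each piece lying flat and centred on the one below. On the blue stand, from the bottom up: the red preform, the brass spacer, the ram with the black knob; on the yellow stand: the green preform, then the ram with the orange knob. Set the pieces down rather than dropping them, keep the rams knob up, and leave the amber jar, the purple mount and the cork ring where they are.

Things in the scene. Friction and masses are not known exactly. Their poses are not given: they have to be found in the camera images.
- preform_red: Loose solid red plastic disc (moulding preform), 40 mm in diameter, 20 mm high, about 35 g, lying flat at the start. Origin: centre of the underside; z up along its axis. The top and bottom are alike.
- preform_green: Loose solid green plastic disc (moulding preform), 40 mm in diameter, 20 mm high, about 35 g, lying flat at the start. Origin: centre of the underside; z up along its axis. The top and bottom are alike.
- spacer_brass: Loose solid brass disc, 40 mm in diameter, 16 mm high, about 160 g, lying flat at the start. Origin: centre of the underside; z up along its axis. The top and bottom are alike.
- ram_black: Loose, about 190 g, upright at the start: a bright steel disc 40 mm in diameter and 16 mm high, above it a thin stem 12 mm in diameter (16 to 26 mm up), on top a round black knob 26 mm in diameter and 20 mm high (26 to 46 mm up) by which to hold it. Origin: centre of the underside; z up along its axis.
- ram_orange: Loose, about 190 g, upright at the start: a bright steel disc 40 mm in diameter and 16 mm high, above it a thin stem 12 mm in diameter (16 to 26 mm up), on top a round orange knob 26 mm in diameter and 20 mm high (26 to 46 mm up) by which to hold it. Origin: centre of the underside; z up along its axis.
- stand_blue: Loading stand with a blue foot, fixed to the bench: round blue foot 72 mm in diameter and 12 mm high, on it a plain steel cylinder 44 mm in diameter whose flat top, where the pile is built, is 25 mm above the bench. Origin: centre of the underside, on the bench; z up. The top has no rim or recess.
- stand_yellow: Loading stand with a yellow foot, fixed to the bench: round yellow foot 72 mm in diameter and 12 mm high, on it a plain steel cylinder 44 mm in diameter whose flat top, where the pile is built, is 25 mm above the bench. Origin: centre of the underside, on the bench; z up. The top has no rim or recess.
- jar: Loose amber glass jar with a white cap, 38 mm in diameter, 55 mm high, standing. A bystander to be left where it is. Origin: centre of the underside.
- mount: Loose finished specimen mount: purple disc 34 mm in diameter, 18 mm high, with a small silver rectangle in its top. A bystander to be left where it is. Origin: centre of the underside.
- cork_ring: Loose flat cork ring, 58 mm outside and 36 mm inside diameter, 15 mm high. A bystander to be left where it is. Origin: centre of the underside.
Mind the look-alikes: they are no part of the job. Several things have the shape of the stand_blue; the one meant has the colours described above.

How it is judged:
By the outcome, as a careful person would: the job done as asked, in the order asked, and still so for the second after the job is handed in, with the robot touching nothing.
It also fails if it takes over 128 s, if anything falls off the work surface, if the arm or the gripper's body presses on something with over 40 N, if the wrist force passes 120 N, or if a joint passes its speed limit or range.

### The arm

A 6-joint arm with a two-finger parallel gripper is mounted at the origin on the work surface. World frame = base frame: x ahead of the robot, y to its left, z up, the work surface at z = 0. Lengths are in m, angles in degrees, forces in N, time in s.
With the tool pointing down it reaches from about 0.35 to 0.875 m from the base axis. Payload 4.2 kg.
Tool frame: the origin (TCP) lies on the centre line of the jaws, within the pads' length; the fingertips stand 25 mm ahead of it and the grasp point (between the pads) lies 6 mm ahead of it (finger_overhang is the distance from the TCP to the fingertips, in m); z points along the fingers, y is the line along which they close (so a half turn about z gives the same grasp; the last joint's range is limited). The gripper opens to 87 mm and grips with 3 to 60 N. Pads are 19 mm wide; open, the fingers measure 117 mm over their backs; the gripper's body (75 mm by 190 mm) begins 51 mm behind the grasp point.
Start: joints at [78.759, 22.042, 0.453, 0, -68.411, -14.817], TCP at [0.275, 0.561, 0.248] pointing down, gripper open.
Joint ranges: [-179.83, 179.83], [-69.29, 118.12], [-61.27, 80.66], [-181.25, 117.63], [-171.15, -9.14], [-177.46, 177.46]. Speed limits (degrees/s): [159.86, 159.86, 180, 180, 180, 180].

### API

Orientations are given as a 3x3 rotation matrix whose columns are the frame's x, y, z axes.
In Python, from station import sense, capture, finish_job, spot_in, tip_of, finger_overhang gives the robot as it stands. The module is installed in compiled form; this text tells all that it offers.
- The arm moves only by the tool servo_tool, never from a script. Its arguments are lists of equal length, an entry for each row: "slide": the shift along the tool's x, y, z in m, a list of three; "spin": the turn about the tool's z in degrees; "grip": the closure, from 0 (fully open) to 1 (shut). A call has exactly 5 rows; each row is the pose to reach, as a shift and turn from the pose commanded when the call began, along the tool's axes at that moment; what a row does not reach only later rows make up. A row lasts 1/12 s, in which the tool goes at most 41.7 mm and 7.16 degrees, less where a joint would pass 70% of its speed; a pose out of reach is approached as far as the arm can. A call with a gripper value outside its range is refused whole. The fingers move at their own pace and stop on an object; the grip force is fixed at half the most. Time passes only in rows, so rows that repeat a pose let the fingers close, or fill a call up. It gives the time, the measured TCP pose, the force, the opening and the grip force at its end, in the units of the state.
- sense(): the state, without advancing time (a new reading comes with each control period).
- capture(name): name is "scene" or "top" or "wrist"; returns a dict with "pixels" (420x560x3 uint8, blue, green, red), "depth" (420x560 float32, m along the optical axis (not along the pixel's ray), 0 where there is no reading), "fx", "fy", "cx", "cy" (pixels), "k1" (the pictures are not rectified: a ray, as slopes to the right and down, at radius r is drawn at 1 + k1 r^2 times it, then the intrinsics apply), "R" (3x3) and "t" (3): a world point X has camera coordinates R X + t; the wrist camera has in their place "hand_eye" (4x4, takes a point from camera to tool coordinates, whose origin is the TCP and whose axes are the flange's). Camera axes: x right, y down, z forward; pixel columns grow to the right and rows downward; lengths in m; the calibration is good to about 2 mm. A picture is of the moment at which its call begins: read the wrist's pose just before it.
- finish_job(): hands the job in; it is judged then, once.
Trained networks look in the newest picture that a camera, given by its name, has taken for a name from the list of things; names that differ only in an ending like _2 or _b are one class to them, and where a whole thing is asked for, a point or a joint stands for the part that bears it (a point fixed in the world has none). Each returns a list of dicts, best first, with "conf" (0 to 1); they miss things now and then, are a little off and sometimes report something else, mostly with a low value. They report only what shows in the picture. A call takes as long as a camera call. They do not tell look-alikes from the thing itself.
- spot_in(thing, camera): "point" ([x, y, z] in m, in world coordinates, good to about 4 mm: the middle of the surface that is visible of it).
- tip_of(thing, camera): "point" ([x, y, z] in m, in world coordinates, good to about 4 mm: a listed point, or the origin of a listed thing).
The state is a dict: "time_s": time; "joints": joint angles; "joint_velocities": joint speeds; "effort": joint torques, N m; "tcp_pos": TCP position; "ee_rot": TCP orientation; "wrist_force": force on the tool from outside, world axes, zero at the start; "moment": the same for the moment, N m; "gripper_width": opening from 0.0 (shut) to 1.0 (fully open); "gripper_force": force on a finger pad.
Only numpy, scipy, OpenCV 4.12 (cv2) and the standard library are available. Lean on these libraries where they do the work, as an engineer would, in place of code of your own. Each camera call takes 0.05 s, during which the arm holds its last target. There are 200 camera calls.

## Working session

There is one attempt and no reset: what is moved stays moved. The work goes in short steps, Python scripts to look and compute and a tool call to move; the robot and the scene stay as the last step left them, time stands still between calls to the robot, and variables do not carry over. Pictures are saved under pics/ and viewed, at most 14 in all, crops included, and the job is handed in when it is done.

Besides the shell and the picture viewer there is one more tool, called after "Call:" as name([rows], argument=value, ...), one row to a line, values as JSON. servo_tool: Moves the arm, as the interface text tells. Its arguments: {"type":"object","properties":{"slide":{"type":"array"},"spin":{"type":"array"},"grip":{"type":"array"}},"required":["slide","spin","grip"]}

```bash
mkdir -p pics; python3 - <<'E'
from station import *
import cv2,numpy as np
s=sense();print(s['time_s'],s['tcp_pos'],np.round(s['ee_rot'],3),s['gripper_width'],finger_overhang)
for c in ['scene','top']:
    d=capture(c);cv2.imwrite(f'pics/{c}0.png',d['pixels'])
    print(c,np.round(d['R'],3).tolist(),np.round(d['t'],3),d['fx'],d['k1'])
    for n in ['preform_red','preform_green','spacer_brass','ram_black','ram_orange','stand_blue','stand_yellow','jar','mount','cork_ring']:
        print(n,[(np.round(r['point'],3).tolist(),round(r['conf'],2)) for r in spot_in(n,c)][:4],'|',[(np.round(r['point'],3).tolist(),round(r['conf'],2)) for r in tip_of(n,c)][:4])
E
```

```text
0.0 [0.27427138 0.56098123 0.24644759] [[ 0.898 -0.439 -0.001]
 [-0.439 -0.898 -0.002]
 [ 0.     0.002 -1.   ]] 0.9995749755037013 0.025
scene [[-0.651, 0.759, 0.014], [0.468, 0.416, -0.78], [-0.598, -0.501, -0.626]] [ 0.366 -0.213  1.514] 524.2265903713317 0.022857548341177314
preform_red [([0.644, 0.161, 0.02], 0.61)] | [([0.636, 0.152, -0.001], 0.73)]
preform_green [([0.394, -0.27, 0.014], 0.64)] | [([0.383, -0.276, -0.006], 0.57)]
spacer_brass [([0.465, 0.129, 0.02], 0.75)] | []
ram_black [([0.585, -0.326, 0.019], 0.72), ([0.392, -0.272, 0.015], 0.7), ([0.476, -0.018, 0.02], 0.66)] | [([0.469, -0.026, 0.003], 0.6)]
ram_orange [([0.582, -0.333, 0.017], 0.68)] | [([0.609, -0.178, 0.0], 0.7), ([0.575, -0.336, 0.002], 0.53)]
stand_blue [([0.504, -0.254, 0.013], 0.96), ([0.735, -0.088, 0.013], 0.92), ([0.62, -0.17, 0.011], 0.84)] | [([0.727, -0.102, 0.004], 0.89), ([0.609, -0.181, -0.001], 0.71), ([0.662, 0.017, -0.002], 0.63), ([0.493, -0.269, -0.006], 0.57)]
stand_yellow [([0.675, 0.025, 0.008], 0.71)] | [([0.664, 0.014, -0.002], 0.59), ([0.539, 0.34, -0.001], 0.49)]
jar [([0.48, -0
[... 781 characters left out ...]
range [([0.573, -0.331, 0.015], 0.93), ([0.598, -0.175, 0.017], 0.38)] | []
stand_blue [([0.6, -0.174, 0.017], 0.94), ([0.719, -0.103, 0.012], 0.78), ([0.494, -0.267, 0.012], 0.7)] | [([0.605, -0.179, 0.004], 0.65), ([0.724, -0.103, 0.002], 0.63), ([0.496, -0.271, -0.0], 0.62)]
stand_yellow [([0.665, 0.014, 0.012], 0.81)] | [([0.665, 0.016, -0.001], 0.77), ([0.535, 0.338, 0.002], 0.38)]
jar [([0.469, -0.124, 0.055], 0.87), ([0.638, 0.151, 0.024], 0.44), ([0.573, -0.33, 0.013], 0.35)] | [([0.473, -0.13, 0.0], 0.66)]
mount [([0.374, 0.291, 0.019], 0.59)] | [([0.372, 0.292, 0.004], 0.62), ([0.467, -0.026, -0.004], 0.59)]
cork_ring [([0.536, 0.337, 0.014], 0.88)] | [([0.536, 0.338, -0.0], 0.65)]
```

View pics/top0.png

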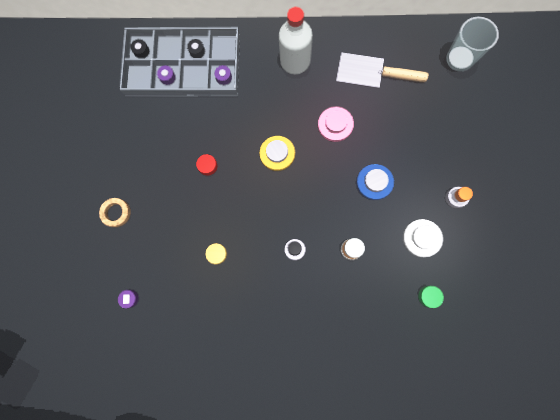

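View pics/scene0.png

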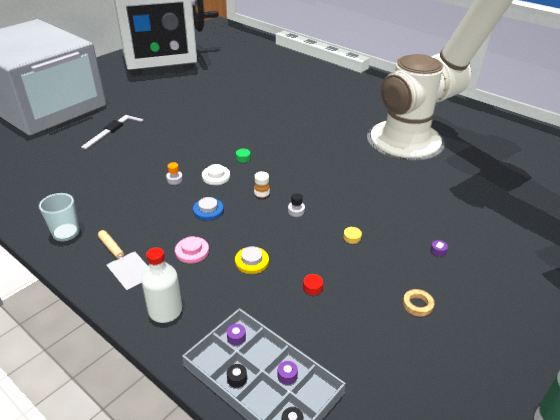

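The top view shows the blue-foot stand at (375,182), yellow stand at (277,152), red (206,164), green (432,297), brass (216,254), black ram (295,249), orange ram (460,196). The pink and white stands are the look-alikes. All of this agrees with the network points. I'll square the tool to the world axes and go over the red preform.

Call:
servo_tool([
  [0.037, 0.015, 0],
  [0.074, 0.03, 0],
  [0.111, 0.045, 0],
  [0.148, 0.06, 0],
  [0.185, 0.075, 0],
], spin=[-6, -12, -18, -24, -26.05], grip=[0, 0, 0, 0, 0])

```text
time_s: 2.52
tcp_pos: [0.4086, 0.4114, 0.2478]
ee_rot: [[1.0, 0.005, 0.0], [0.005, -1.0, 0.0], [0.0, -0.0, -1.0]]
wrist_force: [0.8, 1.1, 0.1]
gripper_width: 1.002
gripper_force: 0.0
```

Call:
servo_tool([
  [0.023, 0.026, 0],
  [0.046, 0.052, 0],
  [0.069, 0.078, 0],
  [0.092, 0.104, 0],
  [0.115, 0.13, 0],
], spin=[0, 0, 0, 0, 0], grip=[0, 0, 0, 0, 0])

```text
time_s: 2.93
tcp_pos: [0.5237, 0.2814, 0.2478]
ee_rot: [[1.0, 0.0, 0.0], [0.0, -1.0, 0.0], [0.0, -0.0, -1.0]]
wrist_force: [-0.4, 1.0, 0.3]
gripper_width: 1.0
gripper_force: 0.0
```

Call:
servo_tool([
  [0.028, 0.032, 0],
  [0.056, 0.064, 0],
  [0.084, 0.096, 0],
  [0.1, 0.131, 0],
  [0.1, 0.131, 0],
], spin=[0, 0, 0, 0, 0], grip=[0, 0, 0, 0, 0])

```text
time_s: 3.35
tcp_pos: [0.6253, 0.1459, 0.2469]
ee_rot: [[1.0, -0.007, -0.0], [-0.007, -1.0, -0.002], [-0.0, 0.002, -1.0]]
wrist_force: [-1.2, 1.3, 0.2]
gripper_width: 0.997
gripper_force: 0.0
```

```bash
python3 - <<'E'
from station import *
import cv2,numpy as np
np.set_printoptions(suppress=True,precision=4)
s=sense();print(s['time_s'],s['tcp_pos'],s['ee_rot'],s['joints'],s['wrist_force'])
d=capture('wrist');cv2.imwrite('pics/w0.png',d['pixels'])
print(d['hand_eye'],d['fx'],d['cx'],d['cy'],d['k1'])
E
```

```text
3.35 [0.6253 0.1459 0.2469] [[ 1.     -0.0072 -0.0004]
 [-0.0072 -1.     -0.0017]
 [-0.0004  0.0018 -1.    ]] [ 27.5805  23.7575   3.0019   0.0846 -69.3093  61.9747] [-1.1723  1.2923  0.2231]
[[ 0.001  -0.9639 -0.2661  0.0732]
 [ 1.      0.0009  0.0008  0.0011]
 [-0.0005 -0.2661  0.9639 -0.1385]
 [ 0.      0.      0.      1.    ]] 309.3758612553008 279.02909964277734 209.78855481199605 -0.02603262426213235
```

View pics/w0.png

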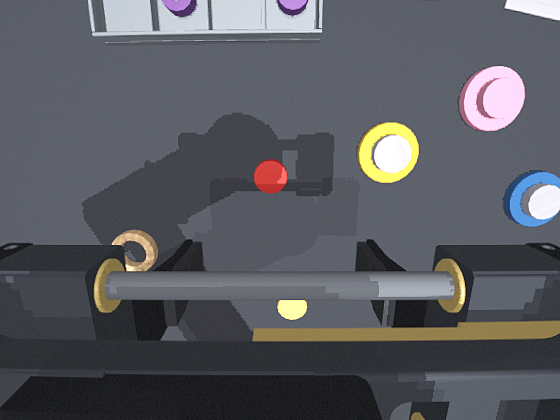

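The wrist view shows red at (270,177), the yellow stand at (390,150) and the blue stand at (540,200). Next I'll write a helper that fits each top face from the depth data and compares all three cameras.

```bash
cat >m.py <<'E'
from station import *
import cv2,numpy as np
np.set_printoptions(suppress=True,precision=4)
P=dict(red=(.636,.152,.02),green=(.385,-.276,.02),brass=(.457,.129,.016),rblack=(.469,-.026,.046),rorange=(.574,-.334,.046),blue=(.606,-.179,.025),yellow=(.665,.015,.025),jar=(.471,-.13,.055),mount=(.372,.293,.018),cork=(.537,.338,.015))
def cloud(c):
    s=sense();d=capture(c);Z=d['depth'];h,w=Z.shape
    v,u=np.mgrid[:h,:w].astype(np.float32)
    x=(u-d['cx'])/d['fx'];y=(v-d['cy'])/d['fy'];a,b=x.copy(),y.copy()
    for _ in range(6):
        f=1+d['k1']*(a*a+b*b);a,b=x/f,y/f
    X=np.stack([a*Z,b*Z,Z],-1)
    if c=='wrist':
        H=d['hand_eye'];X=X@H[:3,:3].T+H[:3,3]
        X=X@np.array(s['ee_rot']).T+np.array(s['tcp_pos'])
    else: X=(X-d['t'])@d['R']
    X[Z<=0]=np.nan
    return d,X
def top(X,p,r=.035,tol=.005):
    """centre (bounding circle of the top face), height and radius near p"""
    m=(np.hypot(X[...,0]-p[0],X[...,1]-p[1])<r)&(abs(X[...,2]-p[2])<tol)
    if m.sum()<25: return None
    q=X[m];z=np.median(q[:,2]);q=q[abs(q[:,2]-z)<.003]
    (cx,cy),R=cv2.minEnclosingCircle(q[:,:2].astype(np.float32).reshape(-1,1,2))
    return np.round([*q[:,:2].mean(0),z,cx,cy,R,len(q)],4)
def report(names,cams):
    for c in cams:
        d,X=cloud(c)
        for n in names:
            print(c,n,top(X,P[n],tol=.008))
E
python3 - <<'E'
from m import *
report(P,['wrist','top','scene'])
E
```

```text
wrist red [  0.6393   0.154    0.0212   0.6391   0.1542   0.02   859.    ]
wrist green None
wrist brass [  0.4573   0.1277   0.0172   0.4592   0.1275   0.0195 443.    ]
wrist rblack None
wrist rorange None
wrist blue [  0.607   -0.1781   0.0262   0.6071  -0.1805   0.022  873.    ]
wrist yellow [   0.6654    0.0135    0.0264    0.6652    0.0131    0.0221 1122.    ]
wrist jar None
wrist mount None
wrist cork [  0.5428   0.3282   0.0158   0.5399   0.3349   0.0287 701.    ]
top red [  0.6359   0.1562   0.0219   0.6358   0.1564   0.0199 289.    ]
top green [  0.3848  -0.2737   0.0219   0.3849  -0.2737   0.0197 374.    ]
top brass [  0.4579   0.1298   0.0184   0.458    0.1299   0.0198 318.    ]
top rblack [  0.4682  -0.0223   0.0479   0.4684  -0.0225   0.0126 144.    ]
top rorange [  0.5736  -0.3344   0.0475   0.5739  -0.3342   0.0133 159.    ]
top blue [  0.6039  -0.1795   0.0269   0.6043  -0.1794   0.0225 409.    ]
top yellow [  0.6624   0.0151   0.0268   0.6628   0.0154   0.0222 359.    ]
top jar [  0.4703  -0.1299   0.0572   0.4704  -0.13     0.0175 290.    ]
top mount [  0.3691   0.29
[... 162 characters left out ...]
 0.641    0.1567   0.021  235.    ]
scene green [ 0.3904 -0.2748  0.0203  0.3902 -0.2759  0.0229 99.    ]
scene brass [  0.4643   0.1309   0.0148   0.4627   0.1307   0.0211 170.    ]
scene rblack [ 0.475  -0.0218  0.0441  0.4735 -0.0209  0.0152 63.    ]
scene rorange [ 0.5792 -0.3343  0.0457  0.5795 -0.3355  0.015  57.    ]
scene blue [  0.6106  -0.1782   0.0239   0.6087  -0.1777   0.0236 175.    ]
scene yellow [  0.6687   0.0164   0.0239   0.6677   0.0153   0.023  246.    ]
scene jar [ 0.4754 -0.1291  0.0537  0.4737 -0.128   0.0208 95.    ]
scene mount [  0.3765   0.2946   0.0166   0.3753   0.295    0.0187 137.    ]
scene cork [  0.5435   0.3372   0.0135   0.5421   0.3374   0.0297 343.    ]
```

Call:
servo_tool([
  [0.01, -0.003, 0],
  [0.01, -0.003, 0.03],
  [0.01, -0.003, 0.06],
  [0.01, -0.003, 0.08],
  [0.01, -0.003, 0.08],
], spin=[0, 0, 0, 0, 0], grip=[0, 0, 0, 0, 0])

```text
time_s: 3.97
tcp_pos: [0.6291, 0.1555, 0.1624]
ee_rot: [[1.0, 0.002, -0.01], [0.002, -1.0, -0.003], [-0.01, 0.003, -1.0]]
wrist_force: [-0.6, -0.4, -0.6]
gripper_width: 0.999
gripper_force: 0.0
```

```bash
python3 - <<'E'
from m import *
report(['red','yellow','blue'],['wrist','wrist'])
s=sense();print(s['time_s'],s['tcp_pos'],s['ee_rot'])
E
```

```text
wrist red [   0.6393    0.1543    0.0212    0.6386    0.1545    0.0199 1387.    ]
wrist yellow [   0.6657    0.0137    0.0264    0.6645    0.0128    0.0226 1838.    ]
wrist blue None
wrist red [   0.6394    0.1543    0.0212    0.6385    0.1541    0.0202 1358.    ]
wrist yellow [   0.6656    0.0138    0.0263    0.665     0.0131    0.022  1778.    ]
wrist blue None
4.0667 [0.6325 0.156  0.1678] [[ 1.      0.0024 -0.0001]
 [ 0.0024 -1.     -0.0009]
 [-0.0001  0.0009 -1.    ]]
```

Call:
servo_tool([
  [0.0065, 0.0015, 0.035],
  [0.0065, 0.0015, 0.07],
  [0.0065, 0.0015, 0.1],
  [0.0065, 0.0015, 0.12],
  [0.0065, 0.0015, 0.12],
], spin=[0, 0, 0, 0, 0], grip=[0, 0, 0, 0, 0])

```text
time_s: 4.48
tcp_pos: [0.6375, 0.1533, 0.0449]
ee_rot: [[1.0, 0.0, -0.005], [0.0, -1.0, -0.002], [-0.005, 0.002, -1.0]]
wrist_force: [-0.8, -0.2, -0.4]
gripper_width: 0.997
gripper_force: 0.0
```

Call:
servo_tool([
  [0, 0, 0.01],
  [0, 0, 0.0195],
  [0, 0, 0.0195],
  [0, 0, 0.0195],
  [0, 0, 0.0195],
], spin=[0, 0, 0, 0, 0], grip=[0, 0, 0, 0, 0])

```text
time_s: 4.9
tcp_pos: [0.64, 0.1537, 0.0294]
ee_rot: [[1.0, 0.0, 0.002], [0.0, -1.0, 0.001], [0.002, -0.001, -1.0]]
wrist_force: [0.2, -0.3, -0.4]
gripper_width: 1.0
gripper_force: 0.0
```

Call:
servo_tool([
  [0, 0, 0],
  [0, 0, 0],
  [0, 0, 0],
  [0, 0, 0],
  [0, 0, 0],
], spin=[0, 0, 0, 0, 0], grip=[0.3, 0.5, 0.7, 0.9, 0.9])

```text
time_s: 5.32
tcp_pos: [0.6393, 0.1533, 0.0282]
ee_rot: [[1.0, -0.0, 0.0], [-0.0, -1.0, 0.0], [0.0, -0.0, -1.0]]
wrist_force: [-0.2, 0.3, 0.5]
gripper_width: 0.707
gripper_force: 0.0
```

Call:
servo_tool([
  [0, 0, 0],
  [0, 0, 0],
  [0, 0, 0],
  [0, 0, 0],
  [0, 0, 0],
], spin=[0, 0, 0, 0, 0], grip=[1, 1, 1, 1, 1])

```text
time_s: 5.73
tcp_pos: [0.6392, 0.1533, 0.028]
ee_rot: [[1.0, -0.0, -0.0], [-0.0, -1.0, -0.0], [-0.0, 0.0, -1.0]]
wrist_force: [-0.1, -0.2, 0.3]
gripper_width: 0.449
gripper_force: 30.0
```

```bash
python3 - <<'E'
from m import *
report(['red'],['wrist'])
s=sense();print(s['time_s'],s['tcp_pos'],s['ee_rot'],s['gripper_width'],s['gripper_force'])
E
```

```text
wrist red [   0.6464    0.152     0.0211    0.6471    0.1519    0.0286 2495.    ]
5.7833 [0.6392 0.1533 0.028 ] [[ 1.     -0.0002 -0.    ]
 [-0.0002 -1.     -0.    ]
 [-0.      0.     -1.    ]] 0.4498461912941954 29.99998927116394
```

Call:
servo_tool([
  [0, 0, 0.0],
  [0, 0, -0.02],
  [0, 0, -0.06],
  [0, 0.02, -0.1],
  [0, 0.055, -0.12],
], spin=[0, 0, 0, 0, 0], grip=[1, 1, 1, 1, 1])

```text
time_s: 6.2
tcp_pos: [0.6414, 0.102, 0.1518]
ee_rot: [[1.0, 0.005, 0.007], [0.005, -1.0, 0.002], [0.007, -0.002, -1.0]]
wrist_force: [1.1, -0.6, 0.7]
gripper_width: 0.453
gripper_force: 30.0
```

Call:
servo_tool([
  [-0.007, 0.04, 0],
  [-0.014, 0.08, 0],
  [-0.021, 0.12, 0],
  [-0.028, 0.15, 0],
  [-0.032, 0.17, 0],
], spin=[0, 0, 0, 0, 0], grip=[1, 1, 1, 1, 1])

```text
time_s: 6.62
tcp_pos: [0.6058, -0.0736, 0.1475]
ee_rot: [[1.0, -0.003, -0.001], [-0.003, -1.0, -0.0], [-0.001, 0.0, -1.0]]
wrist_force: [0.2, 0.2, -0.2]
gripper_width: 0.449
gripper_force: 30.0
```

Call:
servo_tool([
  [0, 0.007, 0],
  [0, 0.007, 0],
  [0, 0.007, 0],
  [0, 0.007, 0],
  [0, 0.007, 0],
], spin=[0, 0, 0, 0, 0], grip=[1, 1, 1, 1, 1])

```text
time_s: 7.03
tcp_pos: [0.6076, -0.0764, 0.1473]
ee_rot: [[1.0, 0.002, 0.0], [0.002, -1.0, 0.0], [0.0, -0.0, -1.0]]
wrist_force: [0.2, 1.2, -0.5]
gripper_width: 0.453
gripper_force: 30.0
```

```bash
python3 - <<'E'
from m import *
for i in 1,2:
  s=sense();d,X=cloud('wrist')
  print('blue',top(X,P['blue']),'yel',top(X,P['yellow']))
  t=s['tcp_pos'];print('held',t,top(X,(t[0],t[1],t[2]-.008),r=.023,tol=.008))
cv2.imwrite('pics/w1.png',d['pixels'])
E
```

```text
blue [   0.6075   -0.1809    0.0263    0.6068   -0.1815    0.0224 1899.    ] yel [   0.6654    0.0126    0.0264    0.665     0.0128    0.0221 2205.    ]
held [ 0.6076 -0.0764  0.1473] [   0.6145   -0.0774    0.1405    0.609    -0.0764    0.0225 2341.    ]
blue [   0.6075   -0.181     0.0263    0.6065   -0.1816    0.0227 1903.    ] yel [   0.6654    0.0126    0.0264    0.6646    0.0129    0.0223 2202.    ]
held [ 0.6075 -0.0764  0.1473] [   0.6145   -0.0776    0.1405    0.609    -0.0764    0.0225 2341.    ]
```

View pics/w1.png

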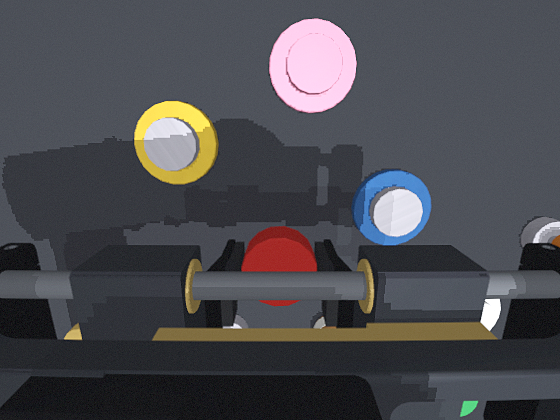

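The picture shows red held level at (280,262) and the blue stand at (395,210). I'll fit the held disc's front arc so it is compared with the stand in the same camera.

```bash
cat >>m.py <<'E'
from scipy.optimize import least_squares
HUE=dict(red=(0,5),green=(50,80),brass=(20,30),rorange=(8,18),rblack=None)
def held(d,X,n,zoff,R):
    """centre of the held thing's top face from its front arc; zoff: top height over TCP"""
    t=np.array(sense()['tcp_pos']);hsv=cv2.cvtColor(d['pixels'],cv2.COLOR_BGR2HSV)
    m=(abs(X[...,2]-t[2]-zoff)<.006)&(np.hypot(X[...,0]-t[0],X[...,1]-t[1])<R+.008)
    if HUE[n]:
        a,b=HUE[n];m&=(hsv[...,0]>=a)&(hsv[...,0]<=b)&(hsv[...,1]>90)
    q=X[m];z=np.median(q[:,2]);q=q[abs(q[:,2]-z)<.003][:,:2]
    k=np.round(q[:,1]/.001).astype(int)
    arc=np.array([q[k==i][q[k==i,0].argmax()] for i in np.unique(k)])
    arc=arc[abs(arc[:,1]-np.median(arc[:,1]))<R*.75]
    f=least_squares(lambda c:np.hypot(*(arc-c).T)-R,[t[0],t[1]],loss='soft_l1',f_scale=.0005)
    print('held',n,'centre',f.x,'z',z,'tcp',t,'off',f.x-t[:2],'rms',np.sqrt(np.mean(f.fun**2)),len(arc))
E
python3 - <<'E'
from m import *
d,X=cloud('wrist');held(d,X,'red',-.008,.02)
print(top(X,P['blue']))
E
```

```text
held red centre [ 0.6066 -0.0781] z 0.14047990759140397 tcp [ 0.6074 -0.0767  0.1473] off [-0.0008 -0.0014] rms 0.00021617315539377535 31
[   0.6074   -0.181     0.0263    0.6071   -0.1818    0.0226 1897.    ]
```

Call:
servo_tool([
  [0, 0.035, 0],
  [0, 0.07, 0],
  [0.001, 0.095, 0],
  [0.001, 0.103, 0.02],
  [0.001, 0.103, 0.05],
], spin=[0, 0, 0, 0, 0], grip=[1, 1, 1, 1, 1])

```text
time_s: 7.6
tcp_pos: [0.6109, -0.1829, 0.1003]
ee_rot: [[1.0, -0.002, 0.009], [-0.002, -1.0, -0.001], [0.009, 0.001, -1.0]]
wrist_force: [1.4, 0.5, -0.7]
gripper_width: 0.45
gripper_force: 30.0
```

Call:
servo_tool([
  [0, 0, 0.02],
  [0, 0, 0.034],
  [0, 0, 0.038],
  [0, 0, 0.04],
  [0, 0, 0.04],
], spin=[0, 0, 0, 0, 0], grip=[1, 1, 1, 1, 1])

```text
time_s: 8.02
tcp_pos: [0.6087, -0.1804, 0.0577]
ee_rot: [[1.0, 0.001, 0.0], [0.001, -1.0, -0.0], [0.0, 0.0, -1.0]]
wrist_force: [-1.1, 0.3, 0.4]
gripper_width: 0.45
gripper_force: 30.0
```

Call:
servo_tool([
  [0, 0, 0.001],
  [0, 0, 0.002],
  [0, 0, 0.003],
  [0, 0, 0.004],
  [0, 0, 0.004],
], spin=[0, 0, 0, 0, 0], grip=[1, 1, 1, 1, 1])

```text
time_s: 8.43
tcp_pos: [0.6082, -0.1806, 0.0536]
ee_rot: [[1.0, -0.0, 0.0], [-0.0, -1.0, 0.0], [0.0, -0.0, -1.0]]
wrist_force: [-1.3, -0.6, 0.7]
gripper_width: 0.454
gripper_force: 30.0
```

Call:
servo_tool([
  [0, -0.0005, 0.0005],
  [0, -0.0005, 0.0008],
  [0, -0.0005, 0.0008],
  [0, -0.0005, 0.0008],
  [0, -0.0005, 0.0008],
], spin=[0, 0, 0, 0, 0], grip=[1, 1, 1, 1, 1])

```text
time_s: 8.85
tcp_pos: [0.6083, -0.1801, 0.053]
ee_rot: [[1.0, 0.0, 0.0], [0.0, -1.0, -0.0], [0.0, 0.0, -1.0]]
wrist_force: [-1.1, 1.2, 2.8]
gripper_width: 0.452
gripper_force: 30.0
```

Call:
servo_tool([
  [0, 0, 0],
  [0, 0, 0],
  [0, 0, 0],
  [0, 0, 0],
  [0, 0, 0],
], spin=[0, 0, 0, 0, 0], grip=[0.5, 0.4, 0.3, 0.15, 0])

```text
time_s: 9.27
tcp_pos: [0.6081, -0.1802, 0.0524]
ee_rot: [[1.0, -0.0, -0.0], [-0.0, -1.0, 0.0], [-0.0, -0.0, -1.0]]
wrist_force: [0.5, -0.3, 0.2]
gripper_width: 0.717
gripper_force: 0.0
```

Call:
servo_tool([
  [0, 0, 0],
  [0, 0, 0],
  [0, 0, -0.02],
  [0, 0, -0.05],
  [0, 0, -0.09],
], spin=[0, 0, 0, 0, 0], grip=[0, 0, 0, 0, 0])

```text
time_s: 9.68
tcp_pos: [0.6061, -0.1799, 0.1404]
ee_rot: [[1.0, -0.001, -0.007], [-0.001, -1.0, 0.001], [-0.007, -0.001, -1.0]]
wrist_force: [1.3, 0.0, 0.2]
gripper_width: 0.986
gripper_force: 0.0
```

Call:
servo_tool([
  [0, -0.04, 0],
  [0, -0.08, 0],
  [0, -0.1, 0],
  [0, -0.1, 0],
  [0, -0.1, 0],
], spin=[0, 0, 0, 0, 0], grip=[0, 0, 0, 0, 0])

```text
time_s: 10.1
tcp_pos: [0.6083, -0.0791, 0.1428]
ee_rot: [[1.0, 0.002, 0.0], [0.002, -1.0, -0.0], [0.0, 0.0, -1.0]]
wrist_force: [0.0, -0.2, 0.4]
gripper_width: 0.997
gripper_force: 0.0
```

```bash
python3 - <<'E'
from m import *
d,X=cloud('wrist');print(top(X,(.607,-.181,.046)),sense()['tcp_pos'])
d,X=cloud('wrist');print(top(X,(.607,-.181,.046)),sense()['tcp_pos'])
d,X=cloud('top');print(top(X,(.605,-.18,.046)))
d,X=cloud('wrist');cv2.imwrite('pics/w2.png',d['pixels'][100:310,200:520])
E
```

```text
[   0.6086   -0.1807    0.0463    0.6081   -0.1813    0.0204 1875.    ] [ 0.6082 -0.08    0.1427]
[   0.6086   -0.1806    0.0463    0.6082   -0.1809    0.0206 1864.    ] [ 0.6082 -0.0806  0.1425]
[  0.5981  -0.1792   0.047    0.6044  -0.1792   0.0204 209.    ]
```

View pics/w2.png

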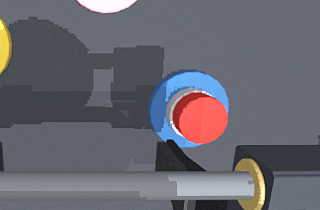

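Red sits centred on the blue stand: both cameras give less than 1.5 mm off, and the view shows it lying flat. Now the brass spacer.

Call:
servo_tool([
  [-0.022, -0.031, 0],
  [-0.044, -0.062, 0],
  [-0.066, -0.093, 0],
  [-0.088, -0.124, 0],
  [-0.11, -0.155, 0],
], spin=[0, 0, 0, 0, 0], grip=[0, 0, 0, 0, 0])

```text
time_s: 10.72
tcp_pos: [0.4974, 0.0749, 0.1425]
ee_rot: [[1.0, -0.003, 0.0], [-0.003, -1.0, -0.0], [0.0, 0.0, -1.0]]
wrist_force: [0.2, 0.5, -0.0]
gripper_width: 0.999
gripper_force: 0.0
```

Call:
servo_tool([
  [-0.022, -0.03, 0],
  [-0.043, -0.0545, 0],
  [-0.043, -0.0545, 0],
  [-0.043, -0.0545, 0],
  [-0.043, -0.0545, 0],
], spin=[0, 0, 0, 0, 0], grip=[0, 0, 0, 0, 0])

```text
time_s: 11.13
tcp_pos: [0.4557, 0.1289, 0.1428]
ee_rot: [[1.0, -0.001, 0.001], [-0.001, -1.0, 0.0], [0.001, -0.0, -1.0]]
wrist_force: [-0.6, -0.0, 0.6]
gripper_width: 0.999
gripper_force: 0.0
```

```bash
python3 - <<'E'
from m import *
for i in 1,2:
  d,X=cloud('wrist');print(top(X,P['brass']),top(X,P['rblack']),sense()['tcp_pos'])
E
```

```text
[   0.4608    0.1275    0.0172    0.4603    0.1275    0.0199 1509.    ] [  0.4709  -0.0235   0.0471   0.4705  -0.0243   0.0132 795.    ] [0.4559 0.1286 0.1427]
[   0.4609    0.1275    0.0172    0.4603    0.1273    0.02   1519.    ] [  0.4709  -0.0235   0.0472   0.4711  -0.0245   0.0133 792.    ] [0.4559 0.1284 0.1425]
```

Call:
servo_tool([
  [0.005, 0, 0.035],
  [0.005, 0, 0.07],
  [0.005, 0, 0.095],
  [0.005, 0, 0.11],
  [0.005, 0, 0.115],
], spin=[0, 0, 0, 0, 0], grip=[0, 0, 0, 0, 0])

```text
time_s: 11.65
tcp_pos: [0.4592, 0.127, 0.0252]
ee_rot: [[1.0, -0.002, -0.006], [-0.002, -1.0, -0.004], [-0.006, 0.004, -1.0]]
wrist_force: [-11.7, -3.6, 39.9]
gripper_width: 0.999
gripper_force: 20.1
```

Call:
servo_tool([
  [0, 0, 0],
  [0, 0, 0],
  [0, 0, 0],
  [0, 0, 0],
  [0, 0, 0],
], spin=[0, 0, 0, 0, 0], grip=[0, 0.3, 0.5, 0.7, 0.9])

```text
time_s: 12.07
tcp_pos: [0.4607, 0.1294, 0.0281]
ee_rot: [[1.0, -0.001, 0.001], [-0.001, -1.0, 0.001], [0.001, -0.001, -1.0]]
wrist_force: [0.1, -0.2, 0.5]
gripper_width: 0.778
gripper_force: 0.0
```

Call:
servo_tool([
  [0, 0, 0],
  [0, 0, 0],
  [0, 0, 0],
  [0, 0, 0],
  [0, 0, 0],
], spin=[0, 0, 0, 0, 0], grip=[1, 1, 1, 1, 1])

```text
time_s: 12.48
tcp_pos: [0.4602, 0.1294, 0.0277]
ee_rot: [[1.0, 0.0, 0.0], [0.0, -1.0, -0.0], [0.0, 0.0, -1.0]]
wrist_force: [-0.4, -0.4, 0.2]
gripper_width: 0.448
gripper_force: 30.0
```

Call:
servo_tool([
  [0, 0, 0],
  [0, 0, 0],
  [0, 0, 0],
  [0, 0, 0],
  [0, 0, 0],
], spin=[0, 0, 0, 0, 0], grip=[1, 1, 1, 1, 1])

```text
time_s: 12.9
tcp_pos: [0.4602, 0.1294, 0.0277]
ee_rot: [[1.0, -0.0, 0.0], [-0.0, -1.0, 0.0], [0.0, -0.0, -1.0]]
wrist_force: [-0.5, 2.0, 1.8]
gripper_width: 0.452
gripper_force: 30.0
```

Call:
servo_tool([
  [0, 0, -0.01],
  [0, 0, -0.04],
  [0, 0, -0.075],
  [0, 0, -0.11],
  [0.01, 0.015, -0.125],
], spin=[0, 0, 0, 0, 0], grip=[1, 1, 1, 1, 1])

```text
time_s: 13.32
tcp_pos: [0.4713, 0.1161, 0.1567]
ee_rot: [[1.0, 0.003, 0.006], [0.003, -1.0, 0.003], [0.006, -0.003, -1.0]]
wrist_force: [1.2, 1.0, -0.9]
gripper_width: 0.445
gripper_force: 30.0
```

Call:
servo_tool([
  [0.022, 0.031, 0],
  [0.044, 0.062, 0],
  [0.066, 0.093, 0],
  [0.088, 0.124, 0],
  [0.108, 0.152, 0],
], spin=[0, 0, 0, 0, 0], grip=[1, 1, 1, 1, 1])

```text
time_s: 13.73
tcp_pos: [0.5786, -0.0395, 0.1519]
ee_rot: [[1.0, -0.001, -0.001], [-0.001, -1.0, 0.0], [-0.001, -0.0, -1.0]]
wrist_force: [1.1, 0.5, -2.5]
gripper_width: 0.451
gripper_force: 30.0
```

Call:
servo_tool([
  [0.015, 0.021, 0],
  [0.028, 0.04, 0],
  [0.03, 0.042, 0],
  [0.03, 0.042, 0],
  [0.03, 0.042, 0],
], spin=[0, 0, 0, 0, 0], grip=[1, 1, 1, 1, 1])

```text
time_s: 14.15
tcp_pos: [0.6073, -0.0795, 0.1516]
ee_rot: [[1.0, -0.001, -0.002], [-0.001, -1.0, 0.0], [-0.002, -0.0, -1.0]]
wrist_force: [-0.8, 0.3, -1.9]
gripper_width: 0.452
gripper_force: 30.0
```

```bash
python3 - <<'E'
from m import *
for i in 1,2:
  d,X=cloud('wrist');print(top(X,(.608,-.181,.046)));held(d,X,'brass',-.012,.02)
E
```

```text
[   0.6085   -0.1806    0.0462    0.6079   -0.1811    0.0204 1746.    ]
held brass centre [ 0.6068 -0.0811] z 0.14102691710569026 tcp [ 0.6073 -0.079   0.152 ] off [-0.0004 -0.002 ] rms 0.00016489057563876582 31
[   0.6086   -0.1806    0.0463    0.6081   -0.1813    0.0203 1748.    ]
held brass centre [ 0.6068 -0.0806] z 0.1414204585439822 tcp [ 0.6074 -0.0788  0.1523] off [-0.0006 -0.0018] rms 0.00018872621323540075 30
```

Call:
servo_tool([
  [0, 0.035, 0],
  [0, 0.07, 0],
  [0.001, 0.09, 0],
  [0.001, 0.099, 0],
  [0.001, 0.1012, 0.02],
], spin=[0, 0, 0, 0, 0], grip=[1, 1, 1, 1, 1])

```text
time_s: 14.67
tcp_pos: [0.6117, -0.1821, 0.1369]
ee_rot: [[1.0, 0.0, 0.009], [0.0, -1.0, -0.002], [0.009, 0.002, -1.0]]
wrist_force: [1.5, 0.7, -0.9]
gripper_width: 0.455
gripper_force: 30.0
```

Call:
servo_tool([
  [0, 0, 0.02],
  [0, 0, 0.036],
  [0, 0, 0.046],
  [0, 0, 0.052],
  [0, 0, 0.054],
], spin=[0, 0, 0, 0, 0], grip=[1, 1, 1, 1, 1])

```text
time_s: 15.08
tcp_pos: [0.6089, -0.18, 0.0779]
ee_rot: [[1.0, 0.001, -0.001], [0.001, -1.0, 0.0], [-0.001, -0.0, -1.0]]
wrist_force: [0.5, -0.6, -2.2]
gripper_width: 0.453
gripper_force: 30.0
```

Call:
servo_tool([
  [0, 0, 0.001],
  [0, 0, 0.002],
  [0, 0, 0.003],
  [0, 0, 0.0035],
  [0, 0, 0.0035],
], spin=[0, 0, 0, 0, 0], grip=[1, 1, 1, 1, 1])

```text
time_s: 15.5
tcp_pos: [0.6094, -0.1809, 0.0755]
ee_rot: [[1.0, -0.0, 0.001], [-0.0, -1.0, -0.0], [0.001, 0.0, -1.0]]
wrist_force: [-0.9, -0.2, -1.4]
gripper_width: 0.447
gripper_force: 30.0
```

Call:
servo_tool([
  [-0.001, -0.0006, 0.0008],
  [-0.001, -0.0006, 0.0014],
  [-0.001, -0.0006, 0.002],
  [-0.001, -0.0006, 0.0024],
  [-0.001, -0.0006, 0.0024],
], spin=[0, 0, 0, 0, 0], grip=[1, 1, 1, 1, 1])

```text
time_s: 15.92
tcp_pos: [0.6082, -0.1803, 0.0727]
ee_rot: [[1.0, -0.0, -0.0], [-0.0, -1.0, -0.0], [-0.0, 0.0, -1.0]]
wrist_force: [0.3, 0.3, -0.5]
gripper_width: 0.447
gripper_force: 30.0
```

Call:
servo_tool([
  [0, 0, 0],
  [0, 0, 0],
  [0, 0, 0],
  [0, 0, 0],
  [0, 0, 0],
], spin=[0, 0, 0, 0, 0], grip=[1, 1, 1, 1, 1])

```text
time_s: 16.33
tcp_pos: [0.6082, -0.1803, 0.0727]
ee_rot: [[1.0, -0.0, -0.0], [-0.0, -1.0, -0.0], [-0.0, 0.0, -1.0]]
wrist_force: [-0.4, -0.0, -0.2]
gripper_width: 0.452
gripper_force: 30.0
```

Call:
servo_tool([
  [0, 0, 0.0002],
  [0, 0, 0.0002],
  [0, 0, 0.0002],
  [0, 0, 0.0002],
  [0, 0, 0.0002],
], spin=[0, 0, 0, 0, 0], grip=[0.5, 0.4, 0.3, 0.15, 0])

```text
time_s: 16.75
tcp_pos: [0.6084, -0.1803, 0.0726]
ee_rot: [[1.0, -0.0, 0.0], [-0.0, -1.0, -0.0], [0.0, 0.0, -1.0]]
wrist_force: [-0.7, -1.0, -1.0]
gripper_width: 0.715
gripper_force: 0.0
```

Call:
servo_tool([
  [0, 0, 0],
  [0, 0, 0],
  [0, 0, -0.02],
  [0, 0, -0.045],
  [0, 0, -0.07],
], spin=[0, 0, 0, 0, 0], grip=[0, 0, 0, 0, 0])

```text
time_s: 17.17
tcp_pos: [0.6077, -0.1803, 0.1426]
ee_rot: [[1.0, -0.0, -0.002], [-0.0, -1.0, 0.0], [-0.002, -0.0, -1.0]]
wrist_force: [-0.2, -0.1, -0.2]
gripper_width: 0.991
gripper_force: 0.0
```

Call:
servo_tool([
  [0, -0.04, 0],
  [0, -0.08, 0],
  [0, -0.1, 0],
  [0, -0.1, 0],
  [0, -0.1, 0],
], spin=[0, 0, 0, 0, 0], grip=[0, 0, 0, 0, 0])

```text
time_s: 17.58
tcp_pos: [0.6083, -0.0792, 0.1427]
ee_rot: [[1.0, 0.002, 0.0], [0.002, -1.0, -0.0], [0.0, 0.0, -1.0]]
wrist_force: [0.1, -0.5, 0.1]
gripper_width: 0.998
gripper_force: 0.0
```

```bash
python3 - <<'E'
from m import *
for i in 1,2:
  d,X=cloud('wrist');print(top(X,(.608,-.181,.062)),sense()['tcp_pos'])
d,X=cloud('top');print(top(X,(.605,-.18,.062)))
E
```

```text
[   0.609    -0.1805    0.0623    0.6081   -0.1811    0.0202 2091.    ] [ 0.6082 -0.0801  0.1426]
[   0.609    -0.1806    0.0622    0.6083   -0.1813    0.0202 2081.    ] [ 0.6082 -0.0807  0.1424]
[  0.5962  -0.1789   0.0626   0.6011  -0.1791   0.0202 176.    ]
```

Call:
servo_tool([
  [-0.035, -0.0145, 0],
  [-0.07, -0.029, 0],
  [-0.105, -0.0435, 0],
  [-0.135, -0.056, 0],
  [-0.142, -0.058, 0],
], spin=[0, 0, 0, 0, 0], grip=[0, 0, 0, 0, 0])

```text
time_s: 18.15
tcp_pos: [0.4613, -0.0228, 0.1421]
ee_rot: [[1.0, -0.001, -0.004], [-0.001, -1.0, 0.0], [-0.004, -0.0, -1.0]]
wrist_force: [-0.5, -0.0, -0.3]
gripper_width: 1.001
gripper_force: 0.0
```

Call:
servo_tool([
  [0, 0, 0],
  [0, 0, 0],
  [0, 0, 0],
  [0, 0, 0],
  [0, 0, 0],
], spin=[0, 0, 0, 0, 0], grip=[0, 0, 0, 0, 0])

```text
time_s: 18.57
tcp_pos: [0.4672, -0.0226, 0.1422]
ee_rot: [[1.0, -0.001, -0.0], [-0.001, -1.0, -0.0], [-0.0, 0.0, -1.0]]
wrist_force: [0.1, -0.6, 0.3]
gripper_width: 1.002
gripper_force: 0.0
```

```bash
python3 - <<'E'
from m import *
for i in 1,2:
  d,X=cloud('wrist');print(top(X,(.47,-.024,.047)),top(X,(.47,-.024,.017)),top(X,P['jar']),sense()['tcp_pos'])
E
```

```text
[  0.4712  -0.0252   0.0472   0.4708  -0.0252   0.013  783.    ] [  0.4781  -0.0251   0.0172   0.4709  -0.0251   0.0199 686.    ] [   0.4732   -0.1317    0.0562    0.4725   -0.1323    0.0177 1567.    ] [ 0.467  -0.0226  0.1422]
[  0.4712  -0.0251   0.0471   0.4706  -0.0251   0.0129 786.    ] [  0.4781  -0.0251   0.0172   0.4707  -0.0254   0.02   696.    ] [   0.4732   -0.1317    0.0562    0.4727   -0.1326    0.0179 1568.    ] [ 0.4668 -0.0225  0.1422]
```

Call:
servo_tool([
  [0.0045, 0.0014, 0.03],
  [0.0045, 0.0014, 0.06],
  [0.0045, 0.0014, 0.08],
  [0.0045, 0.0014, 0.092],
  [0.0045, 0.0014, 0.098],
], spin=[0, 0, 0, 0, 0], grip=[0, 0, 0, 0, 0])

```text
time_s: 19.08
tcp_pos: [0.4698, -0.0241, 0.0424]
ee_rot: [[1.0, -0.001, -0.004], [-0.001, -1.0, -0.001], [-0.004, 0.001, -1.0]]
wrist_force: [0.8, 0.3, 0.4]
gripper_width: 1.0
gripper_force: 0.0
```

Call:
servo_tool([
  [0, 0, 0],
  [0, 0, 0],
  [0, 0, 0],
  [0, 0, 0],
  [0, 0, 0],
], spin=[0, 0, 0, 0, 0], grip=[0, 0, 0.3, 0.5, 0.7])

```text
time_s: 19.5
tcp_pos: [0.4713, -0.0235, 0.0454]
ee_rot: [[1.0, -0.0, 0.002], [-0.0, -1.0, 0.001], [0.002, -0.001, -1.0]]
wrist_force: [0.7, -0.3, 1.6]
gripper_width: 0.854
gripper_force: 0.0
```

Call:
servo_tool([
  [0, 0, 0],
  [0, 0, 0],
  [0, 0, 0],
  [0, 0, 0],
  [0, 0, 0],
], spin=[0, 0, 0, 0, 0], grip=[0.9, 1, 1, 1, 1])

```text
time_s: 19.92
tcp_pos: [0.4707, -0.0237, 0.0446]
ee_rot: [[1.0, -0.0, 0.0], [-0.0, -1.0, -0.0], [0.0, 0.0, -1.0]]
wrist_force: [0.8, 0.3, -0.3]
gripper_width: 0.477
gripper_force: 0.0
```

Call:
servo_tool([
  [0, 0, 0],
  [0, 0, 0],
  [0, 0, 0],
  [0, 0, 0],
  [0, 0, 0],
], spin=[0, 0, 0, 0, 0], grip=[1, 1, 1, 1, 1])

```text
time_s: 20.33
tcp_pos: [0.4707, -0.0236, 0.0445]
ee_rot: [[1.0, -0.0, -0.0], [-0.0, -1.0, 0.0], [-0.0, -0.0, -1.0]]
wrist_force: [0.1, 0.4, 0.3]
gripper_width: 0.284
gripper_force: 30.0
```

Call:
servo_tool([
  [0, 0, -0.005],
  [0, 0, -0.03],
  [0, 0, -0.065],
  [0, 0, -0.1],
  [0, 0, -0.125],
], spin=[0, 0, 0, 0, 0], grip=[1, 1, 1, 1, 1])

```text
time_s: 20.75
tcp_pos: [0.4711, -0.0237, 0.1723]
ee_rot: [[1.0, 0.0, 0.003], [0.0, -1.0, 0.0], [0.003, -0.0, -1.0]]
wrist_force: [1.2, -0.4, -2.8]
gripper_width: 0.286
gripper_force: 30.0
```

Call:
servo_tool([
  [0.025, 0.01, 0],
  [0.06, 0.025, 0],
  [0.095, 0.04, 0],
  [0.125, 0.052, 0],
  [0.137, 0.056, 0],
], spin=[0, 0, 0, 0, 0], grip=[1, 1, 1, 1, 1])

```text
time_s: 21.17
tcp_pos: [0.6108, -0.0813, 0.1689]
ee_rot: [[1.0, -0.002, 0.001], [-0.002, -1.0, -0.001], [0.001, 0.001, -1.0]]
wrist_force: [0.1, 0.4, -2.3]
gripper_width: 0.289
gripper_force: 30.0
```

Call:
servo_tool([
  [0, 0, 0],
  [0, 0, 0],
  [0, 0, 0],
  [0, 0, 0],
  [0, 0, 0],
], spin=[0, 0, 0, 0, 0], grip=[1, 1, 1, 1, 1])

```text
time_s: 21.58
tcp_pos: [0.6068, -0.0793, 0.1699]
ee_rot: [[1.0, 0.001, -0.0], [0.001, -1.0, 0.0], [-0.0, -0.0, -1.0]]
wrist_force: [0.3, -0.6, -2.4]
gripper_width: 0.286
gripper_force: 30.0
```

```bash
python3 - <<'E'
from m import *
d,X=cloud('wrist');print(sense()['tcp_pos'],top(X,(.608,-.181,.062)))
t=sense()['tcp_pos']
# steel disc top: 16 mm over bottom -> tcp-.0285
m=(np.hypot(X[...,0]-t[0],X[...,1]-t[1])<.028)&(abs(X[...,2]-t[2]+.0275)<.005)
print(m.sum())
held(d,X,'rblack',-.0285,.02)
cv2.imwrite('pics/w3.png',d['pixels'][120:330,150:450])
E
```

```text
[ 0.607  -0.0793  0.17  ] [   0.609    -0.1808    0.0623    0.6083   -0.1812    0.0202 1731.    ]
1190
held rblack centre [ 0.6063 -0.0807] z 0.14249331870009646 tcp [ 0.607  -0.0793  0.17  ] off [-0.0007 -0.0015] rms 0.00025138024322563017 30
```

View pics/w3.png

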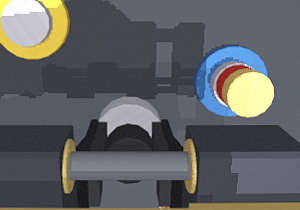

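Crop: the ram hangs upright in the jaws and the spacer lies square on red. Placing it.

Call:
servo_tool([
  [0.001, 0.025, 0],
  [0.001, 0.055, 0],
  [0.001, 0.08, 0],
  [0.001, 0.096, 0],
  [0.001, 0.101, 0.01],
], spin=[0, 0, 0, 0, 0], grip=[1, 1, 1, 1, 1])

```text
time_s: 22.05
tcp_pos: [0.6096, -0.183, 0.1618]
ee_rot: [[1.0, -0.002, 0.005], [-0.002, -1.0, -0.001], [0.005, 0.001, -1.0]]
wrist_force: [-0.2, 0.1, -1.5]
gripper_width: 0.286
gripper_force: 30.0
```

Call:
servo_tool([
  [0, 0, 0.018],
  [0, 0, 0.034],
  [0, 0, 0.044],
  [0, 0, 0.048],
  [0, 0, 0.05],
], spin=[0, 0, 0, 0, 0], grip=[1, 1, 1, 1, 1])

```text
time_s: 22.47
tcp_pos: [0.6083, -0.1801, 0.1087]
ee_rot: [[1.0, 0.001, -0.002], [0.001, -1.0, -0.0], [-0.002, 0.0, -1.0]]
wrist_force: [0.7, -0.2, -1.8]
gripper_width: 0.29
gripper_force: 30.0
```

Call:
servo_tool([
  [0, 0, 0.0005],
  [0, 0, 0.001],
  [0, 0, 0.0015],
  [0, 0, 0.0015],
  [0, 0, 0.0015],
], spin=[0, 0, 0, 0, 0], grip=[1, 1, 1, 1, 1])

```text
time_s: 22.88
tcp_pos: [0.609, -0.1806, 0.1086]
ee_rot: [[1.0, -0.0, 0.001], [-0.0, -1.0, -0.0], [0.001, 0.0, -1.0]]
wrist_force: [-0.2, -0.4, -1.8]
gripper_width: 0.286
gripper_force: 30.0
```

Call:
servo_tool([
  [-0.0006, -0.0003, 0.0008],
  [-0.0006, -0.0003, 0.0016],
  [-0.0006, -0.0003, 0.0024],
  [-0.0006, -0.0003, 0.003],
  [-0.0006, -0.0003, 0.003],
], spin=[0, 0, 0, 0, 0], grip=[1, 1, 1, 1, 1])

```text
time_s: 23.3
tcp_pos: [0.6082, -0.1804, 0.1055]
ee_rot: [[1.0, 0.0, 0.0], [0.0, -1.0, -0.0], [0.0, 0.0, -1.0]]
wrist_force: [-0.8, 0.8, 1.0]
gripper_width: 0.288
gripper_force: 30.0
```

Call:
servo_tool([
  [0, 0, 0],
  [0, 0, 0],
  [0, 0, 0],
  [0, 0, 0],
  [0, 0, 0],
], spin=[0, 0, 0, 0, 0], grip=[1, 1, 1, 1, 1])

```text
time_s: 23.72
tcp_pos: [0.6082, -0.1805, 0.1055]
ee_rot: [[1.0, -0.0, 0.001], [-0.0, -1.0, -0.0], [0.001, 0.0, -1.0]]
wrist_force: [-2.4, 0.1, 3.8]
gripper_width: 0.286
gripper_force: 30.0
```

Call:
servo_tool([
  [0, 0, 0],
  [0, 0, 0],
  [0, 0, 0],
  [0, 0, 0],
  [0, 0, 0],
], spin=[0, 0, 0, 0, 0], grip=[0.7, 0.6, 0.4, 0.2, 0])

```text
time_s: 24.13
tcp_pos: [0.6081, -0.1804, 0.1046]
ee_rot: [[1.0, -0.0, -0.0], [-0.0, -1.0, 0.0], [-0.0, -0.0, -1.0]]
wrist_force: [-0.1, 0.6, -0.4]
gripper_width: 0.517
gripper_force: 0.0
```

Call:
servo_tool([
  [0, 0, 0],
  [0, 0, 0],
  [0, 0, -0.02],
  [0, 0, -0.045],
  [0, 0, -0.07],
], spin=[0, 0, 0, 0, 0], grip=[0, 0, 0, 0, 0])

```text
time_s: 24.55
tcp_pos: [0.6077, -0.1804, 0.175]
ee_rot: [[1.0, -0.0, -0.002], [-0.0, -1.0, 0.0], [-0.002, -0.0, -1.0]]
wrist_force: [1.1, -1.4, 0.0]
gripper_width: 0.897
gripper_force: 0.0
```

Call:
servo_tool([
  [-0.03, 0.013, 0],
  [-0.065, 0.027, 0],
  [-0.1, 0.042, 0],
  [-0.13, 0.055, 0],
  [-0.15, 0.064, 0],
], spin=[0, 0, 0, 0, 0], grip=[0, 0, 0, 0, 0])

```text
time_s: 24.97
tcp_pos: [0.455, -0.2449, 0.175]
ee_rot: [[1.0, -0.001, -0.001], [-0.001, -1.0, 0.001], [-0.001, -0.001, -1.0]]
wrist_force: [-0.2, 0.6, 0.7]
gripper_width: 1.0
gripper_force: 0.0
```

Call:
servo_tool([
  [-0.03, 0.013, 0],
  [-0.06, 0.025, 0.01],
  [-0.075, 0.032, 0.02],
  [-0.075, 0.032, 0.03],
  [-0.075, 0.032, 0.03],
], spin=[0, 0, 0, 0, 0], grip=[0, 0, 0, 0, 0])

```text
time_s: 25.38
tcp_pos: [0.3809, -0.2763, 0.1437]
ee_rot: [[1.0, -0.002, -0.003], [-0.002, -1.0, 0.001], [-0.003, -0.001, -1.0]]
wrist_force: [0.2, -0.5, -0.6]
gripper_width: 1.003
gripper_force: 0.0
```

Call:
servo_tool([
  [0, 0, 0],
  [0, 0, 0],
  [0, 0, 0],
  [0, 0, 0],
  [0, 0, 0],
], spin=[0, 0, 0, 0, 0], grip=[0, 0, 0, 0, 0])

```text
time_s: 25.8
tcp_pos: [0.3837, -0.2762, 0.1453]
ee_rot: [[1.0, 0.001, 0.001], [0.001, -1.0, -0.0], [0.001, 0.0, -1.0]]
wrist_force: [-0.6, -0.2, 0.4]
gripper_width: 0.999
gripper_force: 0.0
```

```bash
python3 - <<'E'
from m import *
for i in 1,2:
  d,X=cloud('wrist');print(top(X,P['green']),sense()['tcp_pos'])
d,X=cloud('top');print('ram top/disc',top(X,(.605,-.18,.107),r=.02),top(X,(.605,-.18,.077)))
E
```

```text
[   0.3885   -0.2773    0.0212    0.3881   -0.2774    0.02   1529.    ] [ 0.3835 -0.2762  0.1452]
[   0.3885   -0.2772    0.0212    0.3879   -0.2771    0.0201 1529.    ] [ 0.3834 -0.2762  0.1452]
ram top/disc [  0.6049  -0.1796   0.1085   0.6049  -0.179    0.0132 168.    ] [  0.5999  -0.1751   0.0788   0.6041  -0.1792   0.0204 196.    ]
```

The black ram is centred: the top camera gives the same centre as the stand. Now green.

Call:
servo_tool([
  [0.005, 0, 0.035],
  [0.005, 0, 0.07],
  [0.005, 0, 0.09],
  [0.005, 0, 0.1],
  [0.005, 0, 0.105],
], spin=[0, 0, 0, 0, 0], grip=[0, 0, 0, 0, 0])

```text
time_s: 26.37
tcp_pos: [0.3871, -0.276, 0.0381]
ee_rot: [[1.0, -0.0, -0.004], [-0.0, -1.0, 0.001], [-0.004, -0.001, -1.0]]
wrist_force: [1.0, 0.9, -0.3]
gripper_width: 1.003
gripper_force: 0.0
```

Call:
servo_tool([
  [0, 0, 0.003],
  [0, 0, 0.006],
  [0, 0, 0.009],
  [0, 0, 0.011],
  [0, 0, 0.012],
], spin=[0, 0, 0, 0, 0], grip=[0, 0, 0, 0, 0.2])

```text
time_s: 26.78
tcp_pos: [0.3884, -0.2764, 0.0283]
ee_rot: [[1.0, -0.0, 0.001], [-0.0, -1.0, -0.0], [0.001, 0.0, -1.0]]
wrist_force: [-0.1, 0.2, 0.3]
gripper_width: 0.974
gripper_force: 0.0
```

Call:
servo_tool([
  [0, 0, 0],
  [0, 0, 0],
  [0, 0, 0],
  [0, 0, 0],
  [0, 0, 0],
], spin=[0, 0, 0, 0, 0], grip=[0.5, 0.7, 0.9, 1, 1])

```text
time_s: 27.2
tcp_pos: [0.3882, -0.2764, 0.0282]
ee_rot: [[1.0, -0.0, 0.0], [-0.0, -1.0, -0.0], [0.0, 0.0, -1.0]]
wrist_force: [0.5, -0.9, -0.4]
gripper_width: 0.631
gripper_force: 0.0
```

Call:
servo_tool([
  [0, 0, 0],
  [0, 0, 0],
  [0, 0, 0],
  [0, 0, 0],
  [0, 0, 0],
], spin=[0, 0, 0, 0, 0], grip=[1, 1, 1, 1, 1])

```text
time_s: 27.62
tcp_pos: [0.3881, -0.2763, 0.028]
ee_rot: [[1.0, -0.0, 0.0], [-0.0, -1.0, -0.0], [0.0, 0.0, -1.0]]
wrist_force: [-0.8, 0.7, 0.9]
gripper_width: 0.451
gripper_force: 30.0
```

Call:
servo_tool([
  [0, 0, -0.01],
  [0, 0, -0.045],
  [0, 0, -0.085],
  [0, 0, -0.125],
  [0, 0, -0.15],
], spin=[0, 0, 0, 0, 0], grip=[1, 1, 1, 1, 1])

```text
time_s: 28.03
tcp_pos: [0.3892, -0.2769, 0.182]
ee_rot: [[1.0, 0.001, 0.005], [0.001, -1.0, -0.002], [0.005, 0.002, -1.0]]
wrist_force: [0.6, -0.6, -0.7]
gripper_width: 0.449
gripper_force: 30.0
```

Call:
servo_tool([
  [0.02, -0.028, 0],
  [0.042, -0.06, 0],
  [0.064, -0.091, 0],
  [0.087, -0.123, 0],
  [0.11, -0.155, 0],
], spin=[0, 0, 0, 0, 0], grip=[1, 1, 1, 1, 1])

```text
time_s: 28.45
tcp_pos: [0.4985, -0.1198, 0.1781]
ee_rot: [[1.0, -0.001, 0.0], [-0.001, -1.0, 0.0], [0.0, -0.0, -1.0]]
wrist_force: [1.3, -1.1, -0.1]
gripper_width: 0.45
gripper_force: 30.0
```

Call:
servo_tool([
  [0.023, -0.032, 0],
  [0.046, -0.065, 0],
  [0.069, -0.098, 0],
  [0.092, -0.13, 0],
  [0.115, -0.162, 0],
], spin=[0, 0, 0, 0, 0], grip=[1, 1, 1, 1, 1])

```text
time_s: 28.87
tcp_pos: [0.6136, 0.0425, 0.1777]
ee_rot: [[1.0, 0.0, -0.001], [0.0, -1.0, -0.0], [-0.001, 0.0, -1.0]]
wrist_force: [0.3, -1.1, -0.3]
gripper_width: 0.451
gripper_force: 30.0
```

Call:
servo_tool([
  [0.022, -0.031, 0],
  [0.04, -0.058, 0.01],
  [0.05, -0.07, 0.025],
  [0.051, -0.073, 0.03],
  [0.051, -0.073, 0.03],
], spin=[0, 0, 0, 0, 0], grip=[1, 1, 1, 1, 1])

```text
time_s: 29.28
tcp_pos: [0.6628, 0.1142, 0.1449]
ee_rot: [[1.0, 0.001, -0.005], [0.001, -1.0, -0.002], [-0.005, 0.002, -1.0]]
wrist_force: [-0.6, -1.0, -0.1]
gripper_width: 0.455
gripper_force: 30.0
```

Call:
servo_tool([
  [0, 0, 0],
  [0, 0, 0],
  [0, 0, 0],
  [0, 0, 0],
  [0, 0, 0],
], spin=[0, 0, 0, 0, 0], grip=[1, 1, 1, 1, 1])

```text
time_s: 29.7
tcp_pos: [0.6642, 0.113, 0.149]
ee_rot: [[1.0, -0.001, 0.001], [-0.001, -1.0, 0.001], [0.001, -0.001, -1.0]]
wrist_force: [0.2, 0.4, -0.2]
gripper_width: 0.449
gripper_force: 30.0
```

```bash
python3 - <<'E'
from m import *
for i in 1,2:
  d,X=cloud('wrist');print(top(X,P['yellow']));held(d,X,'green',-.008,.02)
E
```

```text
[   0.6661    0.0137    0.0263    0.6651    0.0134    0.0225 1877.    ]
held green centre [0.6635 0.1115] z 0.1420448053418282 tcp [0.6641 0.1131 0.1488] off [-0.0006 -0.0016] rms 0.00024119617373129682 30
[   0.6661    0.0137    0.0263    0.6653    0.0131    0.0223 1887.    ]
held green centre [0.6635 0.1115] z 0.14187562135535686 tcp [0.6641 0.1132 0.1486] off [-0.0006 -0.0018] rms 0.0002227313645026101 31
```

Call:
servo_tool([
  [0.002, 0.025, 0],
  [0.002, 0.055, 0],
  [0.002, 0.08, 0],
  [0.002, 0.094, 0],
  [0.002, 0.098, 0.01],
], spin=[0, 0, 0, 0, 0], grip=[1, 1, 1, 1, 1])

```text
time_s: 30.22
tcp_pos: [0.6674, 0.0134, 0.1402]
ee_rot: [[1.0, -0.002, 0.005], [-0.002, -1.0, 0.0], [0.005, -0.0, -1.0]]
wrist_force: [0.1, -0.0, 0.2]
gripper_width: 0.452
gripper_force: 30.0
```

Call:
servo_tool([
  [0, 0, 0.025],
  [0, 0, 0.05],
  [0, 0, 0.068],
  [0, 0, 0.077],
  [0, 0, 0.08],
], spin=[0, 0, 0, 0, 0], grip=[1, 1, 1, 1, 1])

```text
time_s: 30.63
tcp_pos: [0.6649, 0.016, 0.0554]
ee_rot: [[1.0, 0.0, -0.004], [0.0, -1.0, -0.001], [-0.004, 0.001, -1.0]]
wrist_force: [0.1, -0.0, -0.5]
gripper_width: 0.449
gripper_force: 30.0
```

Call:
servo_tool([
  [0, 0, 0.0005],
  [0, 0, 0.001],
  [0, 0, 0.0015],
  [0, 0, 0.0015],
  [0, 0, 0.0015],
], spin=[0, 0, 0, 0, 0], grip=[1, 1, 1, 1, 1])

```text
time_s: 31.05
tcp_pos: [0.6666, 0.0158, 0.0576]
ee_rot: [[1.0, -0.0, 0.002], [-0.0, -1.0, 0.0], [0.002, -0.0, -1.0]]
wrist_force: [0.1, -0.5, 1.5]
gripper_width: 0.45
gripper_force: 30.0
```

Call:
servo_tool([
  [0, 0.0007, 0.0008],
  [0, 0.0007, 0.0018],
  [0, 0.0007, 0.0028],
  [0, 0.0007, 0.0036],
  [0, 0.0007, 0.004],
], spin=[0, 0, 0, 0, 0], grip=[1, 1, 1, 1, 1])

```text
time_s: 31.47
tcp_pos: [0.6661, 0.0149, 0.0531]
ee_rot: [[1.0, 0.0, -0.0], [0.0, -1.0, -0.0], [-0.0, 0.0, -1.0]]
wrist_force: [-2.2, -0.9, 4.5]
gripper_width: 0.45
gripper_force: 30.0
```

Call:
servo_tool([
  [0, 0, 0],
  [0, 0, 0],
  [0, 0, 0],
  [0, 0, 0],
  [0, 0, 0],
], spin=[0, 0, 0, 0, 0], grip=[1, 1, 1, 1, 1])

```text
time_s: 31.88
tcp_pos: [0.6661, 0.0149, 0.0531]
ee_rot: [[1.0, 0.0, 0.0], [0.0, -1.0, -0.0], [0.0, 0.0, -1.0]]
wrist_force: [-2.5, -0.3, 5.3]
gripper_width: 0.452
gripper_force: 30.0
```

Call:
servo_tool([
  [0, 0, 0],
  [0, 0, 0],
  [0, 0, 0],
  [0, 0, 0],
  [0, 0, 0],
], spin=[0, 0, 0, 0, 0], grip=[0.5, 0.4, 0.3, 0.15, 0])

```text
time_s: 32.3
tcp_pos: [0.6661, 0.0149, 0.0521]
ee_rot: [[1.0, -0.0, -0.0], [-0.0, -1.0, -0.0], [-0.0, 0.0, -1.0]]
wrist_force: [0.2, 0.5, 0.8]
gripper_width: 0.716
gripper_force: 0.0
```

Call:
servo_tool([
  [0, 0, 0],
  [0, 0, 0],
  [0, 0, -0.02],
  [0, 0, -0.055],
  [0, 0, -0.09],
], spin=[0, 0, 0, 0, 0], grip=[0, 0, 0, 0, 0])

```text
time_s: 32.72
tcp_pos: [0.6652, 0.0147, 0.142]
ee_rot: [[1.0, -0.0, -0.004], [-0.0, -1.0, -0.001], [-0.004, 0.001, -1.0]]
wrist_force: [0.1, -0.0, 0.5]
gripper_width: 0.99
gripper_force: 0.0
```

Call:
servo_tool([
  [0, -0.035, 0],
  [0, -0.075, 0],
  [0, -0.098, 0],
  [0, -0.098, 0],
  [0, -0.098, 0],
], spin=[0, 0, 0, 0, 0], grip=[0, 0, 0, 0, 0])

```text
time_s: 33.13
tcp_pos: [0.6659, 0.1144, 0.1424]
ee_rot: [[1.0, 0.002, -0.0], [0.002, -1.0, -0.0], [-0.0, 0.0, -1.0]]
wrist_force: [-0.3, -0.3, -0.7]
gripper_width: 1.005
gripper_force: 0.0
```

```bash
python3 - <<'E'
from m import *
d,X=cloud('wrist');print(top(X,(.666,.014,.046)),sense()['tcp_pos'])
d,X=cloud('wrist');print(top(X,(.666,.014,.046)),sense()['tcp_pos'])
d,X=cloud('top');print(top(X,(.663,.015,.047)), top(X,P['rorange']))
E
```

```text
[   0.6666    0.0144    0.0462    0.6661    0.0136    0.0205 1878.    ] [0.6659 0.1132 0.1423]
[   0.6666    0.0143    0.0462    0.6658    0.0138    0.0205 1874.    ] [0.6659 0.1124 0.1423]
[  0.6629   0.0157   0.0468   0.6633   0.0157   0.02   315.    ] [  0.5738  -0.3345   0.0474   0.5736  -0.3345   0.0135 156.    ]
```

Call:
servo_tool([
  [0, 0.005, -0.02],
  [-0.005, 0.03, -0.045],
  [-0.012, 0.065, -0.06],
  [-0.02, 0.105, -0.06],
  [-0.028, 0.145, -0.06],
], spin=[0, 0, 0, 0, 0], grip=[0, 0, 0, 0, 0])

```text
time_s: 33.7
tcp_pos: [0.6381, -0.0343, 0.2042]
ee_rot: [[1.0, -0.0, 0.003], [-0.0, -1.0, 0.0], [0.003, -0.0, -1.0]]
wrist_force: [-0.3, -0.2, 0.1]
gripper_width: 1.001
gripper_force: 0.0
```

Call:
servo_tool([
  [-0.008, 0.04, 0],
  [-0.016, 0.08, 0],
  [-0.024, 0.12, 0],
  [-0.032, 0.16, 0],
  [-0.04, 0.2, 0],
], spin=[0, 0, 0, 0, 0], grip=[0, 0, 0, 0, 0])

```text
time_s: 34.12
tcp_pos: [0.5967, -0.2352, 0.2027]
ee_rot: [[1.0, -0.002, 0.0], [-0.002, -1.0, -0.0], [0.0, 0.0, -1.0]]
wrist_force: [0.8, -1.1, -0.1]
gripper_width: 1.006
gripper_force: 0.0
```

Call:
servo_tool([
  [-0.008, 0.035, 0],
  [-0.016, 0.07, 0],
  [-0.024, 0.095, 0.015],
  [-0.026, 0.1025, 0.035],
  [-0.026, 0.1025, 0.045],
], spin=[0, 0, 0, 0, 0], grip=[0, 0, 0, 0, 0])

```text
time_s: 34.53
tcp_pos: [0.5691, -0.3376, 0.155]
ee_rot: [[1.0, -0.006, -0.003], [-0.006, -1.0, 0.002], [-0.003, -0.002, -1.0]]
wrist_force: [-0.5, 0.4, -0.7]
gripper_width: 1.0
gripper_force: 0.0
```

Call:
servo_tool([
  [0, 0, 0.01],
  [0, 0, 0.015],
  [0, 0, 0.015],
  [0, 0, 0.015],
  [0, 0, 0.015],
], spin=[0, 0, 0, 0, 0], grip=[0, 0, 0, 0, 0])

```text
time_s: 34.95
tcp_pos: [0.5731, -0.334, 0.1436]
ee_rot: [[1.0, 0.001, 0.002], [0.001, -1.0, -0.001], [0.002, 0.001, -1.0]]
wrist_force: [-0.2, 0.7, 0.3]
gripper_width: 1.0
gripper_force: 0.0
```

```bash
python3 - <<'E'
from m import *
for i in 1,2:
  d,X=cloud('wrist');print(top(X,(.577,-.335,.047)),top(X,(.577,-.335,.017)),sense()['tcp_pos'])
print('pile',top(X,(.608,-.181,.107),r=.02),top(X,(.608,-.181,.078)))
E
```

```text
[  0.5772  -0.3375   0.0471   0.5767  -0.3376   0.0131 780.    ] [  0.5841  -0.3375   0.0173   0.5767  -0.3376   0.02   682.    ] [ 0.573  -0.334   0.1437]
[  0.5772  -0.3375   0.0471   0.5768  -0.3373   0.013  779.    ] [  0.584   -0.3375   0.0172   0.5767  -0.3375   0.02   688.    ] [ 0.5729 -0.3341  0.1436]
pile [   0.608    -0.1835    0.108     0.607    -0.1826    0.0135 1437.    ] [   0.6098   -0.1888    0.0782    0.608    -0.1824    0.0206 1609.    ]
```

Call:
servo_tool([
  [0.0044, 0.002, 0.03],
  [0.0044, 0.002, 0.06],
  [0.0044, 0.002, 0.08],
  [0.0044, 0.002, 0.093],
  [0.0044, 0.002, 0.099],
], spin=[0, 0, 0, 0, 0], grip=[0, 0, 0, 0, 0])

```text
time_s: 35.47
tcp_pos: [0.5756, -0.3359, 0.0415]
ee_rot: [[1.0, 0.0, -0.003], [0.0, -1.0, 0.001], [-0.003, -0.001, -1.0]]
wrist_force: [-0.3, -0.0, 0.2]
gripper_width: 0.998
gripper_force: 0.0
```

Call:
servo_tool([
  [0, 0, 0],
  [0, 0, 0],
  [0, 0, 0],
  [0, 0, 0],
  [0, 0, 0],
], spin=[0, 0, 0, 0, 0], grip=[0, 0, 0.3, 0.5, 0.7])

```text
time_s: 35.88
tcp_pos: [0.5771, -0.3368, 0.0448]
ee_rot: [[1.0, -0.0, 0.002], [-0.0, -1.0, -0.001], [0.002, 0.001, -1.0]]
wrist_force: [0.2, -0.5, 0.1]
gripper_width: 0.851
gripper_force: 0.0
```

Call:
servo_tool([
  [0, 0, 0],
  [0, 0, 0],
  [0, 0, 0],
  [0, 0, 0],
  [0, 0, 0],
], spin=[0, 0, 0, 0, 0], grip=[0.9, 1, 1, 1, 1])

```text
time_s: 36.3
tcp_pos: [0.5764, -0.3366, 0.0435]
ee_rot: [[1.0, -0.0, -0.0], [-0.0, -1.0, -0.0], [-0.0, 0.0, -1.0]]
wrist_force: [0.4, -0.3, 0.4]
gripper_width: 0.476
gripper_force: 0.0
```

Call:
servo_tool([
  [0, 0, 0],
  [0, 0, 0],
  [0, 0, 0],
  [0, 0, 0],
  [0, 0, 0],
], spin=[0, 0, 0, 0, 0], grip=[1, 1, 1, 1, 1])

```text
time_s: 36.72
tcp_pos: [0.5764, -0.3365, 0.0434]
ee_rot: [[1.0, -0.0, -0.0], [-0.0, -1.0, 0.0], [-0.0, -0.0, -1.0]]
wrist_force: [0.2, 0.7, -0.0]
gripper_width: 0.284
gripper_force: 30.0
```

Call:
servo_tool([
  [0, 0, -0.008],
  [0, 0, -0.045],
  [0, 0, -0.085],
  [0, 0, -0.125],
  [0, 0, -0.16],
], spin=[0, 0, 0, 0, 0], grip=[1, 1, 1, 1, 1])

```text
time_s: 37.13
tcp_pos: [0.5764, -0.3367, 0.2065]
ee_rot: [[1.0, -0.0, 0.001], [-0.0, -1.0, -0.001], [0.001, 0.001, -1.0]]
wrist_force: [0.3, -0.9, -1.7]
gripper_width: 0.285
gripper_force: 30.0
```

Call:
servo_tool([
  [0.003, -0.015, -0.015],
  [0.009, -0.045, -0.02],
  [0.017, -0.083, -0.02],
  [0.025, -0.122, -0.02],
  [0.033, -0.162, -0.02],
], spin=[0, 0, 0, 0, 0], grip=[1, 1, 1, 1, 1])

```text
time_s: 37.55
tcp_pos: [0.6091, -0.1733, 0.224]
ee_rot: [[1.0, -0.002, 0.0], [-0.002, -1.0, 0.0], [0.0, -0.0, -1.0]]
wrist_force: [0.3, 0.3, -1.6]
gripper_width: 0.286
gripper_force: 30.0
```

Call:
servo_tool([
  [0.008, -0.04, 0],
  [0.016, -0.08, 0],
  [0.024, -0.12, 0],
  [0.032, -0.16, 0],
  [0.04, -0.2, 0],
], spin=[0, 0, 0, 0, 0], grip=[1, 1, 1, 1, 1])

```text
time_s: 37.97
tcp_pos: [0.6491, 0.0274, 0.2238]
ee_rot: [[1.0, -0.0, -0.0], [-0.0, -1.0, 0.0], [-0.0, -0.0, -1.0]]
wrist_force: [0.4, -1.2, -1.6]
gripper_width: 0.288
gripper_force: 30.0
```

Call:
servo_tool([
  [0.007, -0.035, 0.01],
  [0.014, -0.07, 0.03],
  [0.016, -0.085, 0.045],
  [0.016, -0.088, 0.055],
  [0.016, -0.088, 0.055],
], spin=[0, 0, 0, 0, 0], grip=[1, 1, 1, 1, 1])

```text
time_s: 38.38
tcp_pos: [0.6636, 0.1142, 0.1652]
ee_rot: [[1.0, 0.001, -0.006], [0.001, -1.0, -0.002], [-0.006, 0.002, -1.0]]
wrist_force: [-0.9, -1.0, -1.9]
gripper_width: 0.284
gripper_force: 30.0
```

Call:
servo_tool([
  [0, 0, 0],
  [0, 0, 0],
  [0, 0, 0],
  [0, 0, 0],
  [0, 0, 0],
], spin=[0, 0, 0, 0, 0], grip=[1, 1, 1, 1, 1])

```text
time_s: 38.8
tcp_pos: [0.6658, 0.1126, 0.1696]
ee_rot: [[1.0, -0.001, 0.002], [-0.001, -1.0, 0.001], [0.002, -0.001, -1.0]]
wrist_force: [0.9, -0.4, -2.0]
gripper_width: 0.289
gripper_force: 30.0
```

```bash
python3 - <<'E'
from m import *
for i in 1,2:
  d,X=cloud('wrist');print(top(X,(.666,.014,.046)));held(d,X,'rblack',-.0265,.02)
cv2.imwrite('pics/w4.png',d['pixels'][80:330,150:520])
E
```

```text
[   0.6666    0.0144    0.0462    0.6659    0.0139    0.0201 1538.    ]
held rblack centre [0.6656 0.111 ] z 0.1433493387730841 tcp [0.6657 0.1128 0.1693] off [-0.0002 -0.0017] rms 0.00017366591866546576 31
[   0.6666    0.0143    0.0462    0.666     0.0138    0.0203 1542.    ]
held rblack centre [0.6655 0.1113] z 0.14308428340293078 tcp [0.6657 0.1129 0.1691] off [-0.0001 -0.0016] rms 0.00019427589230004867 30
```

View pics/w4.png

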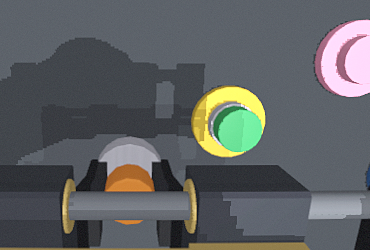

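Crop: orange ram upright in the jaws, green flat and centred on the yellow stand at (240,128). Placing it.

Call:
servo_tool([
  [0, 0.025, 0],
  [0, 0.055, 0],
  [0, 0.08, 0],
  [0, 0.094, 0],
  [0, 0.098, 0.01],
], spin=[0, 0, 0, 0, 0], grip=[1, 1, 1, 1, 1])

```text
time_s: 39.32
tcp_pos: [0.6668, 0.0131, 0.1608]
ee_rot: [[1.0, -0.002, 0.005], [-0.002, -1.0, 0.0], [0.005, -0.0, -1.0]]
wrist_force: [0.6, 0.8, -1.6]
gripper_width: 0.29
gripper_force: 30.0
```

Call:
servo_tool([
  [0, 0, 0.02],
  [0, 0, 0.04],
  [0, 0, 0.055],
  [0, 0, 0.062],
  [0, 0, 0.065],
], spin=[0, 0, 0, 0, 0], grip=[1, 1, 1, 1, 1])

```text
time_s: 39.73
tcp_pos: [0.6647, 0.0159, 0.0914]
ee_rot: [[1.0, 0.0, -0.003], [0.0, -1.0, -0.001], [-0.003, 0.001, -1.0]]
wrist_force: [0.8, 0.3, -1.8]
gripper_width: 0.288
gripper_force: 30.0
```

Call:
servo_tool([
  [0, 0, 0.0005],
  [0, 0, 0.001],
  [0, 0, 0.0015],
  [0, 0, 0.0015],
  [0, 0, 0.0015],
], spin=[0, 0, 0, 0, 0], grip=[1, 1, 1, 1, 1])

```text
time_s: 40.15
tcp_pos: [0.6659, 0.0156, 0.0929]
ee_rot: [[1.0, -0.0, 0.002], [-0.0, -1.0, 0.0], [0.002, -0.0, -1.0]]
wrist_force: [-1.1, 0.3, -1.1]
gripper_width: 0.286
gripper_force: 30.0
```

Call:
servo_tool([
  [0, 0.0006, 0.0008],
  [0, 0.0006, 0.0018],
  [0, 0.0006, 0.0028],
  [0, 0.0006, 0.0036],
  [0, 0.0006, 0.004],
], spin=[0, 0, 0, 0, 0], grip=[1, 1, 1, 1, 1])

```text
time_s: 40.57
tcp_pos: [0.6656, 0.0147, 0.0884]
ee_rot: [[1.0, 0.0, -0.0], [0.0, -1.0, -0.0], [-0.0, 0.0, -1.0]]
wrist_force: [-1.0, -0.7, 3.1]
gripper_width: 0.29
gripper_force: 30.0
```

Call:
servo_tool([
  [0, 0, 0],
  [0, 0, 0],
  [0, 0, 0],
  [0, 0, 0],
  [0, 0, 0],
], spin=[0, 0, 0, 0, 0], grip=[1, 1, 1, 1, 1])

```text
time_s: 40.98
tcp_pos: [0.6656, 0.0147, 0.0884]
ee_rot: [[1.0, -0.0, 0.0], [-0.0, -1.0, -0.0], [0.0, 0.0, -1.0]]
wrist_force: [-0.7, 0.1, 2.8]
gripper_width: 0.286
gripper_force: 30.0
```

Contact made. Releasing, lifting clear and moving aside for the final look.

Call:
servo_tool([
  [0, 0, 0],
  [0, 0, 0],
  [0, 0, 0],
  [0, 0, 0],
  [0, 0, 0],
], spin=[0, 0, 0, 0, 0], grip=[0.7, 0.6, 0.4, 0.2, 0])

```text
time_s: 41.4
tcp_pos: [0.6656, 0.0149, 0.0876]
ee_rot: [[1.0, -0.0, -0.0], [-0.0, -1.0, 0.0], [-0.0, -0.0, -1.0]]
wrist_force: [0.3, 0.3, -0.5]
gripper_width: 0.518
gripper_force: 0.0
```

Call:
servo_tool([
  [0, 0, 0],
  [0, 0, 0],
  [0, 0, -0.02],
  [0, 0, -0.055],
  [0, 0, -0.09],
], spin=[0, 0, 0, 0, 0], grip=[0, 0, 0, 0, 0])

```text
time_s: 41.82
tcp_pos: [0.6646, 0.0146, 0.1774]
ee_rot: [[1.0, -0.0, -0.004], [-0.0, -1.0, -0.001], [-0.004, 0.001, -1.0]]
wrist_force: [0.9, -0.8, 0.4]
gripper_width: 0.898
gripper_force: 0.0
```

Call:
servo_tool([
  [-0.02, -0.025, 0],
  [-0.045, -0.055, 0],
  [-0.07, -0.085, 0],
  [-0.095, -0.115, 0],
  [-0.12, -0.145, 0],
], spin=[0, 0, 0, 0, 0], grip=[0, 0, 0, 0, 0])

```text
time_s: 42.23
tcp_pos: [0.5443, 0.1608, 0.1781]
ee_rot: [[1.0, -0.001, 0.0], [-0.001, -1.0, 0.0], [0.0, -0.0, -1.0]]
wrist_force: [-0.7, 0.4, 0.3]
gripper_width: 1.0
gripper_force: 0.0
```

Call:
servo_tool([
  [-0.02, -0.025, 0],
  [-0.04, -0.05, 0],
  [-0.04, -0.05, 0],
  [-0.04, -0.05, 0],
  [-0.04, -0.05, 0],
], spin=[0, 0, 0, 0, 0], grip=[0, 0, 0, 0, 0])

```text
time_s: 42.65
tcp_pos: [0.5057, 0.2099, 0.1782]
ee_rot: [[1.0, 0.0, 0.0], [0.0, -1.0, 0.0], [0.0, -0.0, -1.0]]
wrist_force: [0.4, 0.8, -0.5]
gripper_width: 0.999
gripper_force: 0.0
```

```bash
python3 - <<'E'
from m import *
d,X=cloud('top')
for n,p in dict(orange_knob=(.663,.015,.092),orange_disc=(.663,.015,.063),black_knob=(.605,-.179,.108),black_disc=(.605,-.179,.079),jar=P['jar'],mount=P['mount'],cork=P['cork']).items(): print(n,top(X,p,r=.02 if 'knob' in n else .035))
e=capture('scene');cv2.imwrite('pics/end.png',cv2.resize(e['pixels'][130:330,140:480],None,fx=2,fy=2))
s=sense();print(s['time_s'],s['tcp_pos'],s['wrist_force'])
E
```

```text
orange_knob [  0.6624   0.0156   0.0927   0.663    0.0163   0.013  152.    ]
orange_disc [  0.6561   0.0147   0.0627   0.6629   0.016    0.02   163.    ]
black_knob [  0.6047  -0.1796   0.1088   0.6051  -0.179    0.0133 169.    ]
black_disc [  0.5998  -0.1749   0.0789   0.6039  -0.1789   0.0203 194.    ]
jar [  0.4703  -0.1299   0.0571   0.4702  -0.13     0.0175 286.    ]
mount [  0.3691   0.295    0.0202   0.3689   0.2957   0.017  248.    ]
cork None
42.75 [0.5061 0.2092 0.178 ] [ 0.8327 -0.343  -0.8923]
```

View pics/end.png

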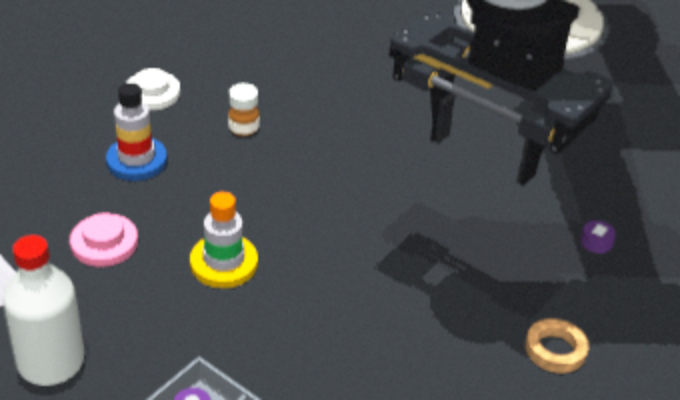

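Both piles stand straight in the right order: black at (135,125) and orange at (223,230) in the crop. The top camera puts them within 1 mm of the stand centres. The jar and mount read exactly where they were; the cork ring is hidden from the top camera by the arm, but it shows in this picture and the arm never went near it.

```bash
python3 -c "
from station import *
print(finish_job())"
```

```text
the job is handed in; nothing more can be done
None
```

I built both charges in the order asked and handed the job in at about 43 s. The rams are knob up, and the top camera put both piles within about 1 mm of their stands' centres. One thing to note: on the brass pick-up the open fingertips tapped the bench at about 40 N, under the 120 N wrist limit.

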